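# Close the packed denture flask in its compress

### The arm

A 6-joint arm with a two-finger parallel gripper is mounted at the origin on a cart in front of the work surface, level with it; the furniture and walls round the work are solid. World frame = base frame: x ahead of the robot, y to its left, z up, the work surface at z = 0. Lengths are in m, angles in rad, forces in N, time in s.
With the tool pointing down it reaches from about 0.35 to 0.975 m from the base axis. Payload 7.1 kg.
Tool frame: the origin (TCP) lies between the finger pads; the fingertips stand 25 mm ahead of it and the grasp point (between the pads) lies 6 mm ahead of it; z points along the fingers, y is the line along which they close (so a half turn about z gives the same grasp; the last joint's range is limited). The gripper opens to 88 mm and grips with 3 to 60 N. Pads are 20 mm wide; open, the fingers measure 115 mm over their backs; the gripper's body (75 mm by 178 mm) begins 61 mm behind the grasp point.
Start: joints at [1.148, 0.423, 1.63, -0, 1.089, -0.019], TCP at [0.246, 0.575, 0.248] pointing down, gripper open.
Joint ranges: [-3, 3], [-0.9, 2.11], [0.09, 2.58], [-1.31, 4.45], [0.11, 2.69], [-2.54, 2.54]. Speed limits (rad/s): [2.39, 2.39, 3.01, 3.14, 3.14, 3.14].

### API

Orientations are given as a rotation vector (axis times angle).
In Python, from rig import r, eyes gives the robot as it stands (r), with the cameras (eyes).
- The arm moves only by the shell command python3 nudge.py 'ROWS' [OPENING] [FORCE]. ROWS is a JSON object whose key "ticks" holds a list of rows, 1 to 5 of them, each of 6 numbers: dx, dy, dz in parts of the range, where 1.0 means 0.75 m, then a rotation vector rx, ry, rz in normalised numbers (1 is pi/2 rad); each row is the pose to reach, as a shift and turn from the pose commanded when the command began, along the tool's axes at that moment; what a row does not reach only later rows make up. A row lasts 1/10 s, in which the tool goes at most 0.05 m and 0.15 rad, less where a joint would pass 70% of its speed; a pose out of reach is approached as far as the arm can. OPENING is the opening from 0.0 (shut) to 1.0 (fully open), set as the command begins (- or left out keeps the last). The fingers move at their own pace and stop on an object; FORCE is the grip in N (left out, the last holds). Time passes only in rows, so rows that do not move let the fingers close. It prints the time, the measured TCP pose, the force, the opening and the grip force at its end. Shift and turn numbers lie between -1 and 1, and a call with a number outside is refused. Input that does not fit is refused with a message, and nothing moves.
- r.state(): the state, without advancing time (a new reading comes with each control period).
- eyes.capture(name): name is "side" or "top"; returns a dict with "pixels" (384x512x3 uint8, blue, green, red), "z_map" (384x512 float32, m along the optical axis (not along the pixel's ray), 0 where there is no reading), "fx", "fy", "cx", "cy" (pixels), "R" (3x3) and "t" (3): a world point X has camera coordinates R X + t. Camera axes: x right, y down, z forward; pixel columns grow to the right and rows downward; lengths in m; the calibration is good to about 2 mm. A picture is of the moment at which its call begins.
- r.job_done(): hands the job in; it is judged then, once.
The state is a dict: "time_s": time; "qpos": joint angles; "joint_vel": joint speeds; "effort": joint torques, N m; "ee_pos": TCP position; "tool_rot": TCP orientation; "wrist_force": force on the tool from outside, world axes, zero at the start; "torque": the same for the moment, N m; "width": opening from 0.0 (shut) to 1.0 (fully open); "grip_force": force on a finger pad.
Only numpy, scipy, OpenCV 4.12 (cv2) and the standard library are available. Lean on these libraries where they do the work, as an engineer would, in place of code of your own. Each camera call takes 0.05 s, during which the arm holds its last target. There are 200 camera calls.

### The job

Close the packed denture flask in the compress for curing, building it up there piece by piece: stand the lower half (the one with the teeth) centred on the bed between the two rods with its wide side in line with them, fit the upper half down over its guide posts, then the lid over the same posts, and last put the pressure plate over the two rods so that it lies flat on the lid. Every piece must be fully home and flush, straight back over straight back; leave the powder jar, the wax tin and the plaster model where they are.

Things in the scene. Friction and masses are not known exactly. Their poses are not given: they have to be found in the camera images.
- compress: Flask compress, fixed: grey bed 78 x 150 mm (x, y), origin under its centre on the bench, z up. Flat steel pad on top, 62 x 88, at z 14 mm: the flask stands there, origins in line, wide side along y. Two upright threaded steel rods, diameter 10, at x 0, y +56 and -56, tips at z 102, tapered to diameter 4 over the last 6 mm. 9 mm is left between flask and each rod.
- lower_half: Flask lower half, 0.4 kg: brass block with a horseshoe of teeth on stone; 62 mm deep (x; grip there: the middle 36 mm of front and back are flat), 84 wide (y), straight back at +x, bevelled front corners. Origin: centre of underside. Block 24 mm high, teeth to 33. Two steel guide posts, diameter 7, at x +10, y +37.5 and -37.5, from z 24 to 53, last 5 mm tapered.
- upper_half: Flask upper half, 0.34 kg: brass rim with flat stone in it; 22 mm high, 62 mm deep (x; grip there: the middle 36 mm of front and back are flat), 84 wide (y), straight back at +x, bevelled front corners. Origin: centre of underside. Notches 10.5 wide, 10 deep, full height, at x +10 in both ends, pass the posts (1.7 mm play). Hollow beneath; right way up. Home: underside 24 above the lower half's.
- flask_lid: Flask lid, 0.17 kg: plain brass plate, 3 dark dots; 10 mm thick, 62 mm deep (x; grip there: the middle 36 mm of front and back are flat), 84 wide (y), straight back at +x, bevelled front corners. Origin: centre of underside. Notches 10.5 wide, 10 deep, full height, at x +10 in both ends, pass the posts (1.7 mm play). Right way up. Home: underside 22 above the upper half's.
- pressure_plate: Pressure plate, 0.28 kg: aluminium bar 50 (x) x 140 (y) x 10 mm with a rib along its middle, 20 wide (x), 76 long, rib top 22 above the underside: grip the rib, closing along x. Origin: centre of underside. Through holes, diameter 15, at x 0, y +56 and -56 go over the rods (2.5 mm play), either way round. Home on the lid: underside 70 above the compress origin.
- powder_jar: Bystander: small white round powder jar with a green lid, 42 mm diameter, 47 mm high. Origin: centre of its underside.
- wax_tin: Bystander: flat red wax tin, 73 x 108 x 27 mm. Origin: centre of its underside.
- plaster_model: Bystander: pinkish-white plaster jaw model, 59 x 65 x 29 mm. Origin: centre of its underside.

How it is judged:
By the outcome, as a careful person would: the job done as asked, in the order asked, and still so for the second after the job is handed in, with the robot touching nothing.
It also fails if it takes over 99 s, if anything falls off the work surface, if the arm or the gripper's body presses on something with over 40 N, if the wrist force passes 120 N, or if a joint passes its speed limit or range.

## Working session

There is one attempt and no reset: what is moved stays moved. The work goes in short steps, Python scripts to look and compute and a shell command to move; the robot and the scene stay as the last step left them, time stands still between calls to the robot, and variables do not carry over. Pictures are saved under pics/ and viewed, at most 14 in all, crops included, and the job is handed in when it is done.

```bash
ls; mkdir -p pics; cat > h.py <<'E'
import numpy as np,cv2
from rig import r, eyes
def cap(n,f=None):
    c=eyes.capture(n)
    if f: cv2.imwrite('pics/'+f,c['pixels'])
    return c
def pts(c):
    z=c['z_map'];v,u=np.indices(z.shape)
    P=np.stack([(u-c['cx'])*z/c['fx'],(v-c['cy'])*z/c['fy'],z],-1)
    W=(P-np.array(c['t']).ravel())@np.array(c['R']); W[z==0]=np.nan
    return W
def ray(c,u,v,h):
    R=np.array(c['R']);t=np.array(c['t']).ravel();o=-R.T@t
    d=R.T@np.array([(u-c['cx'])/c['fx'],(v-c['cy'])/c['fy'],1]);return o+d*(h-o[2])/d[2]
E
python3 - <<'E'
from h import *
for n in('top','side'):
    c=cap(n,n+'1.png'); print(n,c['fx'],np.round(-np.array(c['R']).T@np.array(c['t']).ravel(),3),np.round(c['R'],2).tolist())
print(r.state())
E
```

```text
nudge.py
pics
rig.py
top 460.28202108716727 [ 0.274 -0.038  1.376] [[-0.02, -1.0, -0.03], [-0.98, 0.03, -0.17], [0.17, 0.02, -0.98]]
side 384.3537823902182 [0.588 1.09  0.711] [[-1.0, 0.09, -0.0], [0.05, 0.5, -0.87], [-0.08, -0.86, -0.5]]
{'time_s': 0.1, 'qpos': array([ 1.14801027e+00,  4.23750634e-01,  1.63065119e+00,  3.96809250e-05,
        1.08857135e+00, -1.90494993e-02]), 'joint_vel': array([-0.00147018, -0.0015798 , -0.00155665,  0.00055218,  0.00087811,
       -0.0001549 ]), 'effort': array([-1.25850795e-03, -5.45612741e+01, -2.74324411e+01,  6.44805143e-02,
        1.87854673e-02, -4.81135737e-05]), 'ee_pos': array([0.24533254, 0.57430968, 0.24697323]), 'tool_rot': array([-6.29850077e-01, -3.07746207e+00,  2.10349849e-03]), 'wrist_force': array([-1.06627019,  0.34119442,  0.02969511]), 'torque': array([ 0.02120047,  0.04655451, -0.00626554]), 'grip_force': 0.0, 'width': 1.0005115941220555}
```

View pics/top1.png

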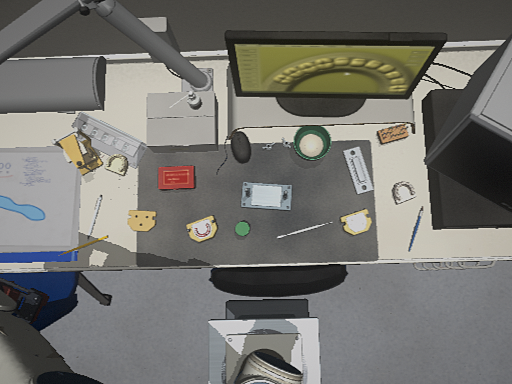

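View pics/side1.png

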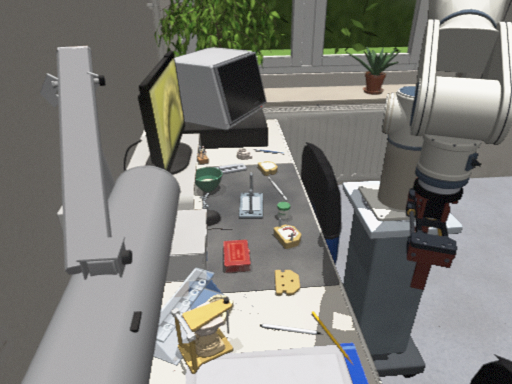

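The top view shows the compress at (266,196), the lower half at (203,229), the upper half at (356,222), the lid at (142,220), the plate at (357,169), the jar at (242,228) and the tin at (176,178). The side view shows the same layout, with the arm clear of it.

```bash
python3 - <<'E'
from h import *
c=cap('top');im=c['pixels'];W=pts(c)
A=cv2.resize(im[140:250,120:250],None,fx=6,fy=6,interpolation=cv2.INTER_CUBIC)[:300*2]
cr=[im[200:245,122:222],im[150:240,325:385]]
o=np.zeros((600,800,3),np.uint8)
a=cv2.resize(im[200:245,122:222],None,fx=6,fy=6,interpolation=cv2.INTER_CUBIC);o[:270,:600]=a
b=cv2.resize(im[145:245,330:380],None,fx=3.2,fy=3.2,interpolation=cv2.INTER_CUBIC);o[275:595,:160]=b
d=cv2.resize(im[175:220,235:300],None,fx=6,fy=6,interpolation=cv2.INTER_CUBIC);o[275:545,180:570]=d
e=cv2.resize(im[200:245,335:375],None,fx=5,fy=5,interpolation=cv2.INTER_CUBIC);o[275:500,590:790]=e
cv2.imwrite('pics/crops1.png',o)
hsv=cv2.cvtColor(im,cv2.COLOR_BGR2HSV)
for n,(u,v,R) in dict(comp=(266,196,32),low=(203,229,18),upp=(356,222,18),lid=(142,220,18),plate=(357,169,26)).items():
    p=W[v-R:v+R,u-R:u+R].reshape(-1,3);p=p[p[:,2]>.006]
    print(n,len(p),p.mean(0).round(4),p.min(0).round(3),p.max(0).round(3),np.percentile(p[:,2],[10,25,50,75,90]).round(4))
    print(' hsv',hsv[v,u-8:u+9:4].tolist())
p=W[205:220,270:300].reshape(-1,3);print('mat z',np.nanmedian(p[:,2]))
E
```

```text
comp 1377 [ 0.5055 -0.015   0.0167] [ 0.413 -0.112  0.006] [0.61  0.076 0.103] [0.0085 0.0108 0.0133 0.0158 0.0199]
 hsv [[90, 12, 198], [95, 14, 202], [98, 15, 205], [98, 15, 205], [93, 12, 205]]
low 583 [0.4142 0.1725 0.0245] [0.368 0.124 0.006] [0.467 0.226 0.053] [0.0196 0.022  0.0244 0.0271 0.0299]
 hsv [[70, 8, 199], [120, 1, 207], [0, 0, 205], [4, 25, 171], [26, 27, 210]]
upp 557 [ 0.4223 -0.2812  0.0215] [ 0.375 -0.33   0.006] [ 0.479 -0.232  0.03 ] [0.0172 0.0198 0.022  0.0239 0.0259]
 hsv [[115, 7, 211], [150, 3, 204], [150, 1, 204], [150, 1, 204], [105, 2, 206]]
lid 472 [0.4481 0.3585 0.0102] [0.413 0.305 0.006] [0.503 0.402 0.018] [0.0072 0.0083 0.01   0.0117 0.0133]
 hsv [[21, 105, 201], [21, 102, 200], [21, 105, 202], [21, 106, 204], [21, 105, 204]]
plate 730 [ 0.5815 -0.2964  0.0131] [ 0.507 -0.378  0.006] [ 0.666 -0.218  0.03 ] [0.0074 0.009  0.0115 0.0164 0.0216]
 hsv [[105, 10, 155], [105, 7, 210], [107, 9, 206], [105, 9, 177], [101, 10, 203]]
mat z 0.0012159772485190224
```

View pics/crops1.png

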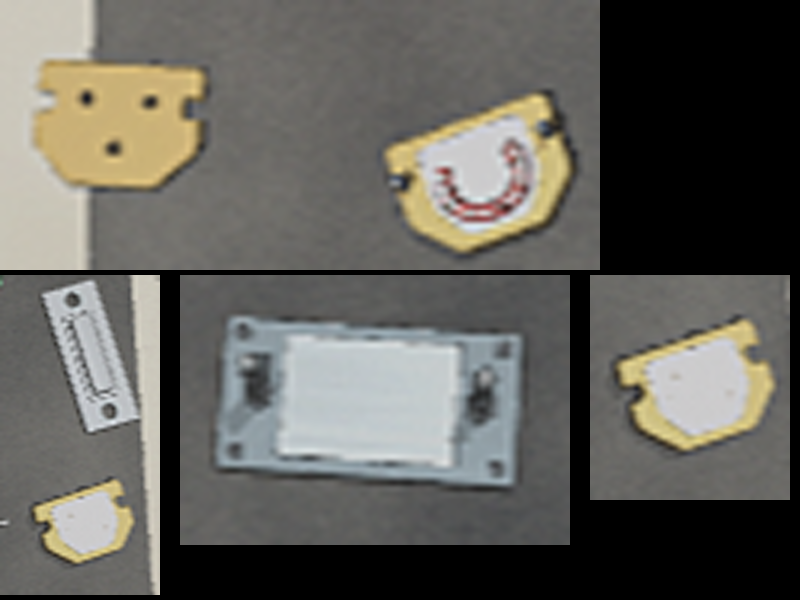

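Both crops show the backs at the top (+x), with the posts on the lower half and the notches and rods clearly visible. Next I measure the poses from silhouettes.

```bash
cat >> h.py <<'E'
def flask(c,box,h,z0=0.,mask=None):
    """pose of a flask piece from its brass silhouette; h top height, z0 underside height"""
    v0,v1,u0,u1=box;k=6
    im=cv2.resize(c['pixels'][v0:v1,u0:u1],None,fx=k,fy=k,interpolation=cv2.INTER_CUBIC)
    if mask is None:
        hsv=cv2.cvtColor(im,cv2.COLOR_BGR2HSV); m=cv2.inRange(hsv,(12,55,60),(35,255,255))
    else: m=mask(im)
    cs,_=cv2.findContours(m,cv2.RETR_EXTERNAL,cv2.CHAIN_APPROX_NONE);k_=max(cs,key=cv2.contourArea)[:,0]
    uv=(k_+.5)/k-.5+[u0,v0]
    T=np.array([ray(c,u,v,h) for u,v in uv])[:,:2];B=np.array([ray(c,u,v,z0) for u,v in uv])[:,:2]
    o=(-np.array(c['R']).T@np.array(c['t']).ravel())[:2]
    return T,B,o
def fpose(T,B,o,W=.084,D=.062):
    yaw=0;cen=T.mean(0)
    (_,_),(a,b),an=cv2.minAreaRect((T*1000).astype(np.float32))
    yaw=np.radians(an);yaw=(yaw+np.pi/4)%(np.pi/2)-np.pi/4
    for _ in range(6):
        X=np.array([np.cos(yaw),np.sin(yaw)]);Y=np.array([-X[1],X[0]])
        x=T@X;y=T@Y;ym=(y.max()+y.min())/2
        s=(x>x.max()-.004)&(abs(y-ym)<.033)
        p=np.polyfit(y[s],x[s],1);yaw-=np.arctan(p[0])
    xb=np.median(x[s])
    s=-1 if (o@Y)<ym else 1   # side toward the camera
    yt,yb=T@Y,B@Y;q=lambda a,e:np.percentile(a[a*e>(a*e).max()-.003],50)
    far=q(yt,-s);near=q(yb,s);yc=(far+near)/2
    xf=(B@X).min()
    return X*(xb-D/2)+Y*yc,yaw,dict(width=abs(far-near),depth=xb-xf)
E
python3 - <<'E'
from h import *
c=cap('top')
for n,box,h in(('low',(205,250,180,226),.024),('upp',(200,245,332,380),.022),('lid',(200,240,122,162),.010)):
    a=flask(c,box,h);p,y,d=fpose(*a);print(n,p.round(4),round(y,4),d)
# compress & plate: gray-blue masks
im=c['pixels'];hsv=cv2.cvtColor(im,cv2.COLOR_BGR2HSV)
for n,(v0,v1,u0,u1),h,lo in(('bed',(175,220,235,300),.012,(80,12,110)),('pad',(175,220,235,300),.014,(0,0,190)),('plate',(140,200,335,380),.010,(85,6,120))):
    k=6;I=cv2.resize(im[v0:v1,u0:u1],None,fx=k,fy=k,interpolation=cv2.INTER_CUBIC)
    m=cv2.inRange(I.min(2),lo[2],255)
    cs,_=cv2.findContours(m,cv2.RETR_EXTERNAL,cv2.CHAIN_APPROX_NONE);cc=max(cs,key=cv2.contourArea)[:,0]
    uv=(cc+.5)/k-.5+[u0,v0];T=np.array([ray(c,u,v,h) for u,v in uv])[:,:2]
    print(n,cv2.minAreaRect((T*1000).astype(np.float32)),I[len(I)//2,len(I[0])//2])
# rods
z=c['z_map'];W=pts(c)
for s in(1,-1):
    w=W[165:225,232:302].reshape(-1,3);w=w[(w[:,2]>.03)&((w[:,1]+.015)*s>0)];print('rod',len(w),w.mean(0),w[w[:,2]>.09].mean(0))
E
```

```text
low [0.4134 0.1724] 0.3311 {'width': np.float64(0.08425963201408236), 'depth': np.float64(0.061900589862513844)}
upp [ 0.4218 -0.2847] 0.292 {'width': np.float64(0.08241719567624256), 'depth': np.float64(0.0627727145952019)}
lid [0.4465 0.3592] -0.0855 {'width': np.float64(0.08220939731654348), 'depth': np.float64(0.06269587380804786)}
bed ((511.2265319824219, -19.140953063964844), (150.58383178710938, 77.12355041503906), 84.37299346923828) [202 199 191]
pad ((510.6568908691406, -19.476463317871094), (86.34081268310547, 60.95805740356445), 84.51806640625) [202 199 191]
plate ((585.31494140625, -308.0657043457031), (111.41912841796875, 185.85194396972656), 86.11647033691406) [207 205 200]
rod 52 [0.46590828 0.04576131 0.06103429] [0.51500652 0.03695409 0.09821723]
rod 24 [ 0.50253072 -0.07355578  0.07563453] [ 0.5041422  -0.07418416  0.09860652]
```

```bash
cat >> h.py <<'E'
from scipy.spatial.transform import Rotation as Ro
def go(x,y,z,phi,s=None):
    s=s or r.state();R=Ro.from_rotvec(s['tool_rot']).as_matrix()
    ty=np.array([np.cos(phi),np.sin(phi),0]);tz=np.array([0,0,-1.]);Rt=np.stack([np.cross(ty,tz),ty,tz],1)
    d=R.T@(np.array([x,y,z])-s['ee_pos']);w=Ro.from_matrix(R.T@Rt).as_rotvec()
    print('delta',d.round(4).tolist(),w.round(4).tolist(),'| at',s['ee_pos'].round(4),'phi',round(np.arctan2(R[1,1],R[0,1]),4),'t',round(s['time_s'],2),'F',s['wrist_force'].round(1),'w',round(s['width']*88,1),'grip',round(float(s['grip_force']),1))
E
python3 - <<'E'
from h import *
go(.4134,.1724,.13,.3311)
c=cap('top');im=c['pixels']
v0,v1,u0,u1=140,200,335,380;k=6;I=cv2.resize(im[v0:v1,u0:u1],None,fx=k,fy=k,interpolation=cv2.INTER_CUBIC)
hsv=cv2.cvtColor(I,cv2.COLOR_BGR2HSV)
m=cv2.inRange(hsv,(80,4,125),(130,255,255));m=cv2.morphologyEx(m,cv2.MORPH_OPEN,np.ones((5,5)))
cs,_=cv2.findContours(m,cv2.RETR_EXTERNAL,cv2.CHAIN_APPROX_NONE);cc=max(cs,key=cv2.contourArea)[:,0]
T=np.array([ray(c,*((q+.5)/k-.5+[u0,v0]),.010) for q in cc])[:,:2]
print('plate',cv2.minAreaRect((T*1000).astype(np.float32)))
W=pts(c)[v0:v1,u0:u1].reshape(-1,3);w=W[(W[:,2]>.018)&(W[:,0]<.66)&(W[:,0]>.5)&(W[:,1]>-.36)&(W[:,1]<-.23)]
print('rib',len(w),cv2.minAreaRect((w[:,:2]*1000).astype(np.float32)),w.mean(0))
E
```

```text
delta [-0.3125, -0.3036, 0.1175] [-0.0009, 0.0004, 0.8359] | at [0.2454 0.5745 0.2472] phi 1.167 t 0.2 F [ 0.5 -0.  -0.4] w 87.8 grip 0.0
plate ((582.5127563476562, -299.1093444824219), (140.99050903320312, 52.45547103881836), 14.738868713378906)
rib 150 ((581.6294555664062, -296.71868896484375), (74.98109436035156, 31.367902755737305), 26.12055778503418) [ 0.58131215 -0.29632283  0.02242488]
```

The manual's scale: shifts go in shares of 0.75 m and turns go in shares of pi/2 rad. Converting my numbers, -0.175 m / 0.75 = -0.2333, -0.17 m / 0.75 = -0.2267, 0.45 rad / 1.5708 = 0.2865.

```bash
python3 nudge.py '{"ticks":[[-0.0467, -0.0453, 0.0173, 0, 0, 0.0573], [-0.0933, -0.0907, 0.0347, 0, 0, 0.1146], [-0.14, -0.136, 0.052, 0, 0, 0.1719], [-0.1867, -0.1813, 0.0693, 0, 0, 0.2292], [-0.2333, -0.2267, 0.0867, 0, 0, 0.2865]]}' 1.0
python3 -c "
from h import *
go(.4134,.1724,.13,.3311)"
```

```text
time_s: 0.75
ee_pos: [0.3391, 0.3502, 0.183]
tool_rot: [1.305, 2.857, 0.001]
wrist_force: [0.9, 1.0, -0.2]
width: 0.999
grip_force: 0.0
delta [-0.1831, -0.0603, 0.053] [0.0006, -0.0001, 0.3828] | at [0.3391 0.3502 0.183 ] phi 0.7139 t 0.75 F [ 0.9  1.  -0.2] w 87.9 grip 0.0
```

In the tool's units: -0.18 m / 0.75 = -0.24, -0.135 m / 0.75 = -0.18, 0.38 rad / 1.5708 = 0.2419.

```bash
python3 nudge.py '{"ticks":[[-0.06, -0.02, 0.0173, 0, 0, 0.0637], [-0.12, -0.04, 0.0347, 0, 0, 0.1273], [-0.18, -0.06, 0.0533, 0, 0, 0.1846], [-0.24, -0.08, 0.0707, 0, 0, 0.2419], [-0.24, -0.08, 0.0707, 0, 0, 0.2419]]}' >/dev/null
python3 -c "
from h import *
go(.4134,.1724,.029,.3311)"
```

```text
delta [-0.0001, 0.0012, 0.1001] [-0.0025, 0.0007, -0.0025] | at [0.4125 0.1723 0.1291] phi 0.3286 t 1.25 F [ 0.  -0.1  0.3] w 88.1 grip 0.0
```

In the tool's units: 0.1 m / 0.75 = 0.1333, 0.09 m / 0.75 = 0.12.

```bash
python3 nudge.py '{"ticks":[[0, 0.0013, 0.0467, 0, 0, 0], [0, 0.0013, 0.0933, 0, 0, 0], [0, 0.0013, 0.12, 0, 0, 0], [0, 0.0013, 0.1333, 0, 0, 0], [0, 0.0013, 0.1333, 0, 0, 0]]}' >/dev/null
python3 nudge.py '{"ticks":[[0, 0, 0, 0, 0, 0], [0, 0, 0, 0, 0, 0], [0, 0, 0, 0, 0, 0], [0, 0, 0, 0, 0, 0], [0, 0, 0, 0, 0, 0]]}' 0.0 40
python3 -c "
from h import *
go(.5107,-.0193,.15,-.097)"
```

```text
time_s: 2.25
ee_pos: [0.4124, 0.177, 0.031]
tool_rot: [-1.817, -2.562, 0.0]
wrist_force: [-3.2, -0.3, 7.2]
width: 0.703
grip_force: 40.0
delta [-0.2178, 0.0279, -0.119] [-0.0004, 0.0, 0.4339] | at [0.4124 0.177  0.031 ] phi 0.3369 t 2.25 F [-3.2 -0.3  7.2] w 61.9 grip 40.0
```

```bash
python3 - <<'E'
from h import *
c=cap('top');d=cap('side')
a=cv2.resize(c['pixels'][190:260,170:260],None,fx=4.4,fy=4.4);b=cv2.resize(d['pixels'][180:290,240:340],None,fx=4,fy=4)
o=np.zeros((600,800,3),np.uint8);o[:a.shape[0],:a.shape[1]]=a;o[:b.shape[0],400:800]=b;cv2.imwrite('pics/g1.png',o)
go(.4134,.1724,.029,.3311)
E
```

```text
delta [-0.0047, -0.0005, 0.002] [-0.0004, -0.0001, 0.0058] | at [0.4124 0.177  0.031 ] phi 0.3369 t 2.35 F [-2.9 -0.1  7. ] w 61.6 grip 40.0
```

View pics/g1.png

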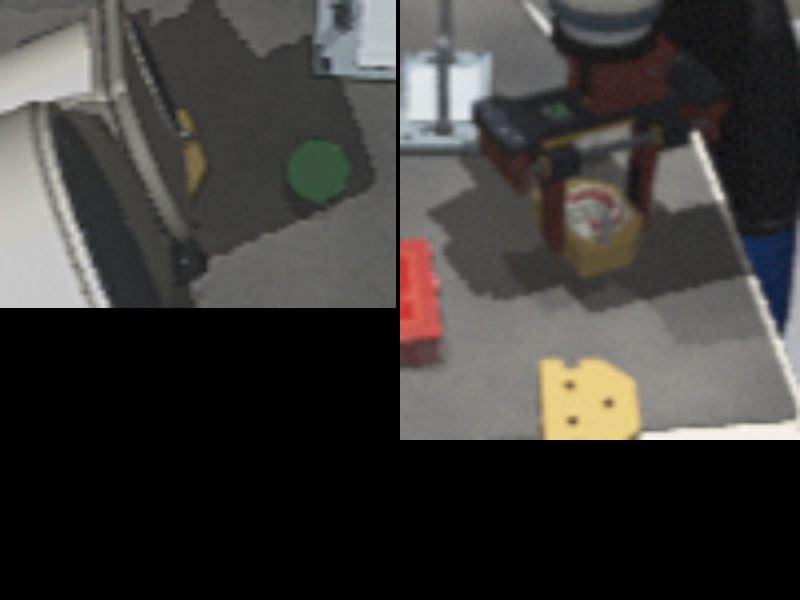

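The lower half is gripped across front and back, with the jar untouched. I lift it and check the offset.

In the tool's units: -0.12 m / 0.75 = -0.16, -0.08 m / 0.75 = -0.1067.

```bash
python3 nudge.py '{"ticks":[[0, 0, -0.0133, 0, 0, 0], [0, 0, -0.0533, 0, 0, 0], [0, 0, -0.1067, 0, 0, 0], [0, 0, -0.16, 0, 0, 0], [0, 0, -0.16, 0, 0, 0]]}'
python3 - <<'E'
from h import *
c=cap('top','l1.png');d=cap('side')
o=np.zeros((600,800,3),np.uint8)
a=cv2.resize(c['pixels'][180:260,150:260],None,fx=3.6,fy=3.6);b=cv2.resize(d['pixels'][140:280,220:340],None,fx=3.3,fy=3.3)
o[:a.shape[0],:a.shape[1]]=a;o[:b.shape[0],400:400+b.shape[1]]=b;cv2.imwrite('pics/g2.png',o)
go(.5107,-.0193,.15,-.097)
E
```

```text
time_s: 2.85
ee_pos: [0.4156, 0.1782, 0.1551]
tool_rot: [1.814, 2.558, 0.013]
wrist_force: [1.3, -0.2, -3.6]
width: 0.699
grip_force: 40.0
delta [-0.2177, 0.0272, 0.0012] [0.0025, -0.0007, 0.4339] | at [0.4131 0.1772 0.1511] phi 0.3369 t 2.95 F [ 0.1  0.5 -4. ] w 61.8 grip 40.0
```

View pics/g2.png

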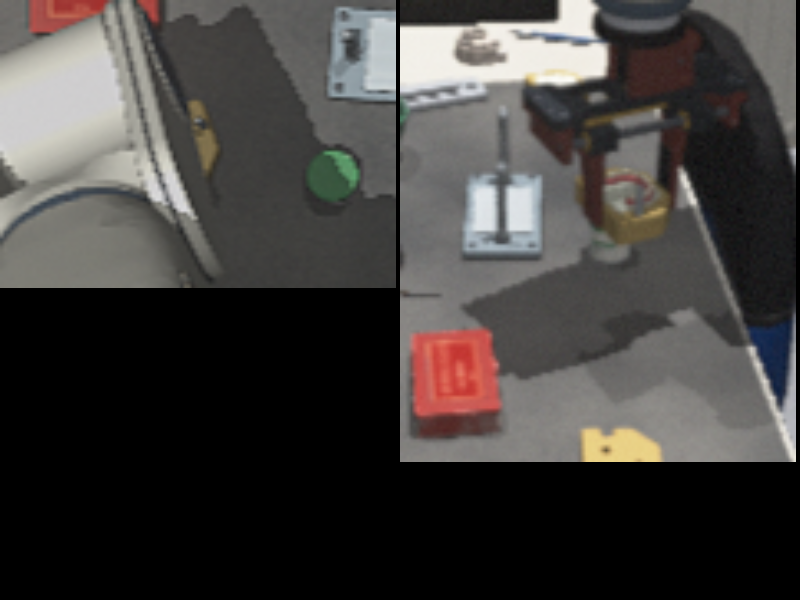

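The lower half is lifted level, about 5 mm off along the pads, which I account for. I carry it over the compress at z .155.

In the tool's units: -0.2 m / 0.75 = -0.2667, 0.014 m / 0.75 = 0.0187, 0.15 rad / 1.5708 = 0.0955.

```bash
python3 nudge.py '{"ticks":[[-0.04, 0.0053, -0.0107, 0, 0, 0.0382], [-0.0933, 0.012, -0.0107, 0, 0, 0.0955], [-0.1533, 0.0187, -0.0107, 0, 0, 0.1528], [-0.2133, 0.028, -0.0107, 0, 0, 0.2165], [-0.2667, 0.0347, -0.0107, 0, 0, 0.2674]]}' >/dev/null
python3 nudge.py '{"ticks":[[-0.0133, 0, 0, 0, 0, 0.0064], [-0.0133, 0, 0, 0, 0, 0.0064], [-0.0133, 0, 0, 0, 0, 0.0064], [-0.0133, 0, 0, 0, 0, 0.0064], [-0.0133, 0, 0, 0, 0, 0.0064]]}' >/dev/null
python3 -c "
from h import *
go(.5112,-.0146,.155,-.097)"
```

```text
delta [-0.0019, 0.0094, 0.0031] [-0.0007, -0.0001, 0.006] | at [ 0.502  -0.0119  0.1581] phi -0.091 t 3.95 F [-0.1  0.2 -4.1] w 62.1 grip 40.0
```

In the tool's units: 0.0094 m / 0.75 = 0.0125, 0.003 m / 0.75 = 0.004, 0.006 rad / 1.5708 = 0.0038.

```bash
python3 nudge.py '{"ticks":[[-0.0027, 0.0125, 0.004, 0, 0, 0.0038], [-0.0027, 0.0125, 0.004, 0, 0, 0.0038], [-0.0027, 0.0125, 0.004, 0, 0, 0.0038], [-0.0027, 0.0125, 0.004, 0, 0, 0.0038]]}' >/dev/null
python3 - <<'E'
from h import *
go(.5112,-.0146,.05,-.097)
c=cap('top');d=cap('side')
o=np.zeros((600,800,3),np.uint8)
a=cv2.resize(c['pixels'][160:230,220:310],None,fx=4.4,fy=4.4);b=cv2.resize(d['pixels'][130:240,210:310],None,fx=4,fy=4)
o[:a.shape[0],:a.shape[1]]=a;o[:b.shape[0],400:400+b.shape[1]]=b;cv2.imwrite('pics/g3.png',o)
E
```

```text
delta [0.0012, -0.0005, 0.1052] [-0.0003, 0.0, -0.0019] | at [ 0.5117 -0.0158  0.1552] phi -0.0989 t 4.35 F [-0.9 -0.  -3.8] w 62.1 grip 40.0
```

View pics/g3.png

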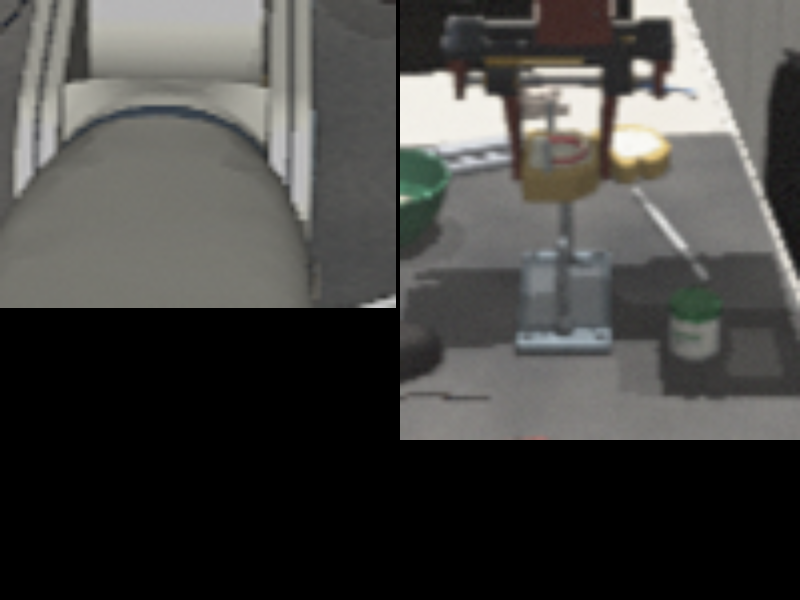

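The part hangs above the bed between the rods, well clear of the jar. I descend.

In the tool's units: 0.1 m / 0.75 = 0.1333, 0.085 m / 0.75 = 0.1133.

```bash
python3 nudge.py '{"ticks":[[0.0013, 0, 0.04, 0, 0, 0], [0.0013, 0, 0.08, 0, 0, 0], [0.0013, 0, 0.1133, 0, 0, 0], [0.0013, 0, 0.1333, 0, 0, 0], [0.0013, 0, 0.1333, 0, 0, 0]]}' >/dev/null
python3 -c "
from h import *
go(.5112,-.0146,.045,-.097)"
```

```text
delta [0.0004, 0.0008, 0.0085] [-0.004, 0.0002, -0.0021] | at [ 0.5104 -0.0149  0.0535] phi -0.0991 t 4.95 F [-1.1 -0.4 -3.9] w 62.0 grip 40.0
```

In the tool's units: 0.009 m / 0.75 = 0.012, 0.007 m / 0.75 = 0.0093.

```bash
python3 nudge.py '{"ticks":[[0, 0.0013, 0.0053, 0, 0, 0], [0, 0.0013, 0.0093, 0, 0, 0], [0, 0.0013, 0.012, 0, 0, 0], [0, 0.0013, 0.012, 0, 0, 0]]}' 
python3 -c "
from h import *
go(.5112,-.0146,.045,-.097)"
```

```text
time_s: 5.35
ee_pos: [0.5131, -0.015, 0.0467]
tool_rot: [2.328, 2.109, 0.001]
wrist_force: [-0.3, -0.3, -3.6]
width: 0.704
grip_force: 40.0
delta [0.0002, -0.0019, 0.0017] [0.0007, -0.0, -0.002] | at [ 0.5131 -0.015   0.0467] phi -0.099 t 5.35 F [-0.3 -0.3 -3.6] w 61.9 grip 40.0
```

In the tool's units: 0.003 m / 0.75 = 0.004, -0.0015 m / 0.75 = -0.002.

```bash
python3 nudge.py '{"ticks":[[0, -0.002, 0.0013, 0, 0, 0], [0, -0.002, 0.0027, 0, 0, 0], [0, -0.002, 0.004, 0, 0, 0], [0, -0.002, 0.004, 0, 0, 0]]}' |sed -n 2,4p
python3 nudge.py '{"ticks":[[0, 0, 0.0013, 0, 0, 0], [0, 0, 0.0013, 0, 0, 0]]}' |sed -n 2,4p
python3 -c "
from h import *
go(.5112,-.0146,.045,-.097)"
```

```text
ee_pos: [0.5113, -0.0148, 0.045]
tool_rot: [2.329, 2.109, 0.0]
wrist_force: [-5.1, 0.6, 18.7]
ee_pos: [0.5113, -0.0148, 0.045]
tool_rot: [2.329, 2.109, 0.0]
wrist_force: [-8.8, 0.1, 31.1]
delta [0.0002, -0.0002, 0.0] [0.0002, -0.0, -0.002] | at [ 0.5113 -0.0148  0.045 ] phi -0.099 t 5.95 F [-8.8  0.1 31.1] w 61.8 grip 40.0
```

In the tool's units: -0.001 m / 0.75 = -0.0013.

```bash
python3 nudge.py '{"ticks":[[0, 0, -0.0013, 0, 0, 0], [0, 0, -0.0013, 0, 0, 0], [0, 0, -0.0013, 0, 0, 0], [0, 0, -0.0013, 0, 0, 0]]}' 1.0 |tail -2
python3 nudge.py '{"ticks":[[0, 0, -0.0267, 0, 0, 0], [0, 0, -0.08, 0, 0, 0], [0, 0, -0.1333, 0, 0, 0], [0, 0, -0.14, 0, 0, 0], [-0.0533, -0.0133, -0.14, 0, 0, -0.0382]]}' |sed -n 2,4p
python3 nudge.py '{"ticks":[[-0.0533, -0.0133, 0, 0, 0, -0.0318], [-0.12, -0.0267, 0, 0, 0, -0.0764], [-0.18, -0.04, 0, 0, 0, -0.121], [-0.24, -0.0533, 0, 0, 0, -0.1655], [-0.24, -0.0533, 0, 0, 0, -0.1655]]}' >/dev/null
python3 - <<'E'
from h import *
go(.4218,-.2847,.13,.292)
c=cap('top','p1.png')
o=cv2.resize(c['pixels'][160:235,200:310],None,fx=7,fy=7,interpolation=cv2.INTER_CUBIC);cv2.imwrite('pics/g4.png',o)
a=flask(c,(172,225,232,302),.038,.014);p,y,d=fpose(*a);print('low',p.round(4),round(y,4),d)
E
```

```text
width: 0.992
grip_force: 0.0
ee_pos: [0.5001, -0.0519, 0.1499]
tool_rot: [2.256, 2.181, 0.006]
wrist_force: [-0.5, -1.7, 0.4]
delta [-0.0414, -0.0372, 0.0177] [-0.0003, 0.0008, -0.0741] | at [ 0.4492 -0.2363  0.1477] phi 0.2179 t 7.35 F [0.3 1.  0.4] w 87.8 grip 0.0
low [ 0.5117 -0.0192] -0.1127 {'width': np.float64(0.0826773413198383), 'depth': np.float64(0.0610148856976081)}
```

View pics/g4.png

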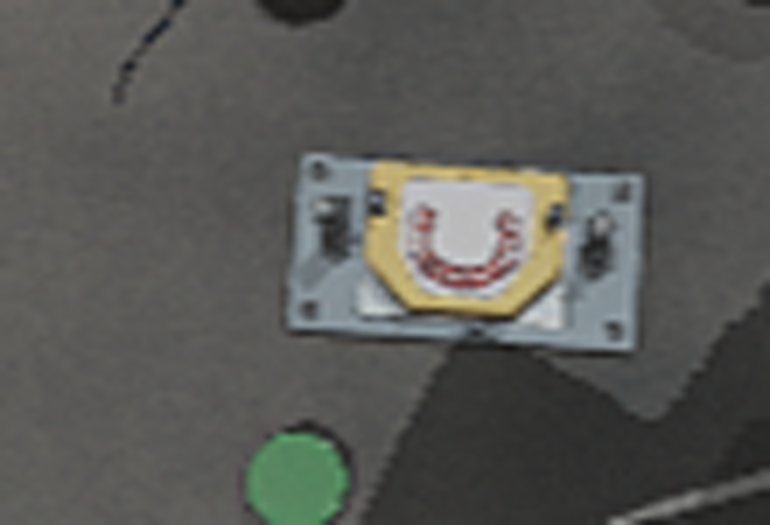

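The lower half stands well centred and square on the pad, between the rods, with its back at +x. Now the upper half.

In the tool's units: -0.0414 m / 0.75 = -0.0552, -0.0372 m / 0.75 = -0.0496, -0.074 rad / 1.5708 = -0.0471.

```bash
python3 nudge.py '{"ticks":[[-0.0267, -0.024, 0.0107, 0, 0, -0.0255], [-0.0552, -0.0496, 0.0227, 0, 0, -0.0471], [-0.0552, -0.0496, 0.0227, 0, 0, -0.0471], [-0.0552, -0.0496, 0.0227, 0, 0, -0.0471], [-0.0552, -0.0496, 0.0227, 0, 0, -0.0471]]}' >/dev/null
python3 - <<'E'
from h import *
go(.4218,-.2847,.029,.292)
E
```

```text
delta [-0.0046, -0.0034, 0.1022] [-0.0001, -0.0004, 0.0035] | at [ 0.4238 -0.2793  0.1312] phi 0.2955 t 7.9 F [-0.3 -0.6  0.4] w 88.3 grip 0.0
```

In the tool's units: 0.075 m / 0.75 = 0.1, 0.06 m / 0.75 = 0.08, 0.0035 rad / 1.5708 = 0.0022.

```bash
python3 nudge.py '{"ticks":[[-0.0061, -0.0045, 0.04, 0, 0, 0.0022], [-0.0061, -0.0045, 0.08, 0, 0, 0.0022], [-0.0061, -0.0045, 0.1, 0, 0, 0.0022], [-0.0061, -0.0045, 0.1, 0, 0, 0.0022], [-0.0061, -0.0045, 0.1, 0, 0, 0.0022]]}' >/dev/null
python3 - <<'E'
from h import *
go(.4218,-.2847,.028,.292)
E
```

```text
delta [0.0006, 0.0, 0.0286] [-0.0, -0.0001, 0.0004] | at [ 0.4219 -0.2853  0.0566] phi 0.2924 t 8.4 F [ 0.4 -0.3  0.6] w 88.1 grip 0.0
```

In the tool's units: 0.0286 m / 0.75 = 0.0381, 0.022 m / 0.75 = 0.0293.

```bash
python3 nudge.py '{"ticks":[[0.0008, 0, 0.016, 0, 0, 0], [0.0008, 0, 0.0293, 0, 0, 0], [0.0008, 0, 0.0381, 0, 0, 0], [0.0008, 0, 0.0381, 0, 0, 0]]}' >/dev/null
python3 nudge.py '{"ticks":[[0, 0, 0, 0, 0, 0], [0, 0, 0, 0, 0, 0], [0, 0, 0, 0, 0, 0], [0, 0, 0, 0, 0, 0], [0, 0, 0, 0, 0, 0]]}' 0.0 40 >/dev/null
python3 - <<'E'
from h import *
go(.4218,-.2847,.028,.292)
E
```

```text
delta [0.0005, 0.0008, -0.0] [0.0001, 0.0003, -0.0004] | at [ 0.4212 -0.2854  0.028 ] phi 0.2916 t 9.3 F [-0.5 -0.3  1.9] w 62.0 grip 40.0
```

In the tool's units: -0.13 m / 0.75 = -0.1733, -0.02 m / 0.75 = -0.0267, 0.05 rad / 1.5708 = 0.0318.

```bash
python3 nudge.py '{"ticks":[[0, 0, -0.0267, 0, 0, 0], [0, 0, -0.08, 0, 0, 0], [0, 0, -0.1333, 0, 0, 0], [0, 0, -0.1733, 0, 0, 0], [0.04, 0.0267, -0.1733, 0, 0, 0.0318]]}' >/dev/null
python3 nudge.py '{"ticks":[[0.0467, 0.0333, 0, 0, 0, 0.0382], [0.1, 0.0693, 0, 0, 0, 0.0828], [0.1533, 0.108, 0, 0, 0, 0.1273], [0.2, 0.1413, 0, 0, 0, 0.1655], [0.2267, 0.16, 0, 0, 0, 0.191]]}' >/dev/null
python3 nudge.py '{"ticks":[[0.0067, 0.0067, 0, 0, 0, 0.0064], [0.0067, 0.0067, 0, 0, 0, 0.0064], [0.0067, 0.0067, 0, 0, 0, 0.0064], [0.0067, 0.0067, 0, 0, 0, 0.0064]]}' >/dev/null
python3 - <<'E'
from h import *
go(.51075,-.02,.155,-.099)
E
```

```text
delta [0.0333, -0.0037, 0.0025] [-0.0008, 0.0001, 0.0294] | at [ 0.5122 -0.0535  0.1575] phi -0.0696 t 10.7 F [-0.5 -0.7 -4.3] w 62.2 grip 40.0
```

In the tool's units: 0.0333 m / 0.75 = 0.0444, -0.0037 m / 0.75 = -0.0049, 0.029 rad / 1.5708 = 0.0185.

```bash
python3 nudge.py '{"ticks":[[0.0444, -0.0049, 0.0033, 0, 0, 0.0185], [0.0444, -0.0049, 0.0033, 0, 0, 0.0185], [0.0444, -0.0049, 0.0033, 0, 0, 0.0185], [0.0444, -0.0049, 0.0033, 0, 0, 0.0185], [0.0444, -0.0049, 0.0033, 0, 0, 0.0185]]}' >/dev/null
python3 - <<'E'
from h import *
go(.51075,-.02,.105,-.099)
d=cap('side');c=cap('top')
b=cv2.resize(d['pixels'][130:230,210:300],None,fx=6,fy=6,interpolation=cv2.INTER_CUBIC);cv2.imwrite('pics/g5.png',b)
E
```

```text
delta [-0.0003, -0.0007, 0.0503] [0.0002, 0.0001, 0.0006] | at [ 0.5114 -0.0198  0.1553] phi -0.0984 t 11.2 F [ 0.5 -0.1 -3.4] w 62.1 grip 40.0
```

View pics/g5.png

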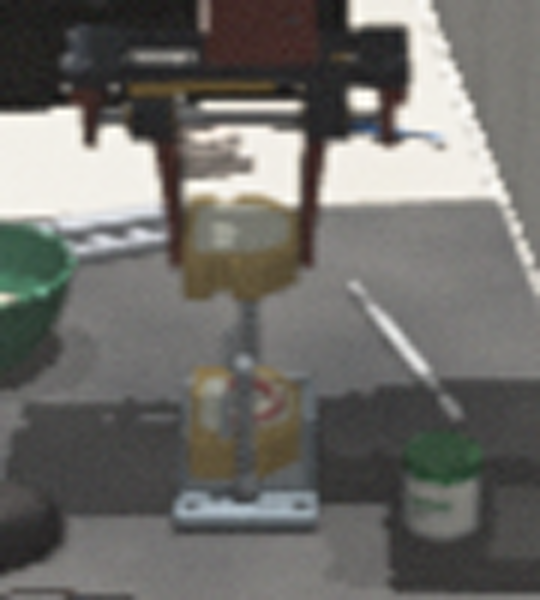

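The upper half hangs level and in line above the lower half. I descend to just above the posts.

In the tool's units: 0.055 m / 0.75 = 0.0733, 0.04 m / 0.75 = 0.0533.

```bash
python3 nudge.py '{"ticks":[[0, -0.0007, 0.0267, 0, 0, 0], [0, -0.0007, 0.0533, 0, 0, 0], [0, -0.0007, 0.0733, 0, 0, 0], [0, -0.0007, 0.0733, 0, 0, 0], [0, -0.0007, 0.0733, 0, 0, 0]]}' >/dev/null
python3 - <<'E'
from h import *
go(.51075,-.02,.090,-.099)
E
```

```text
delta [-0.0009, -0.0002, 0.0103] [-0.0003, 0.0, 0.0012] | at [ 0.511  -0.0191  0.1003] phi -0.0978 t 11.8 F [ 0.3 -0.4 -3.5] w 62.1 grip 40.0
```

In the tool's units: 0.012 m / 0.75 = 0.016, 0.009 m / 0.75 = 0.012.

```bash
python3 nudge.py '{"ticks":[[-0.0009, 0, 0.004, 0, 0, 0], [-0.0009, 0, 0.008, 0, 0, 0], [-0.0009, 0, 0.012, 0, 0, 0], [-0.0009, 0, 0.016, 0, 0, 0], [-0.0009, 0, 0.016, 0, 0, 0]]}' |sed -n 2,4p
python3 - <<'E'
from h import *
go(.51075,-.02,.066,-.099)
E
```

```text
ee_pos: [0.5106, -0.0195, 0.0879]
tool_rot: [-2.327, -2.11, 0.001]
wrist_force: [-0.5, -0.3, -4.0]
delta [-0.0005, 0.0002, 0.0219] [-0.0006, 0.0, 0.0016] | at [ 0.5106 -0.0195  0.0879] phi -0.0974 t 12.3 F [-0.5 -0.3 -4. ] w 61.9 grip 40.0
```

In the tool's units: 0.019 m / 0.75 = 0.0253, 0.016 m / 0.75 = 0.0213, 0.0015 rad / 1.5708 = 0.001.

```bash
python3 nudge.py '{"ticks":[[-0.0005, 0, 0.008, 0, 0, 0.001], [-0.0005, 0, 0.016, 0, 0, 0.001], [-0.0005, 0, 0.0213, 0, 0, 0.001], [-0.0005, 0, 0.0253, 0, 0, 0.001], [-0.0005, 0, 0.0253, 0, 0, 0.001]]}' |sed -n 2,4p
python3 nudge.py '{"ticks":[[0, 0, 0.0013, 0, 0, 0], [0, 0, 0.0027, 0, 0, 0], [0, 0, 0.004, 0, 0, 0], [0, 0, 0.004, 0, 0, 0], [0, 0, 0.004, 0, 0, 0]]}' |sed -n 2,4p
```

```text
ee_pos: [0.5105, -0.02, 0.0686]
tool_rot: [-2.328, -2.108, 0.001]
wrist_force: [0.2, -0.3, -4.3]
ee_pos: [0.5109, -0.0199, 0.0663]
tool_rot: [2.328, 2.109, 0.0]
wrist_force: [-0.1, -0.1, -3.0]
```

In the tool's units: 0.002 m / 0.75 = 0.0027, 0.0015 m / 0.75 = 0.002.

```bash
python3 nudge.py '{"ticks":[[0, 0, 0.0013, 0, 0, 0], [0, 0, 0.002, 0, 0, 0], [0, 0, 0.0027, 0, 0, 0], [0, 0, 0.0027, 0, 0, 0]]}' |sed -n 2,4p
python3 -c "
from h import *
go(.51075,-.02,.066,-.099)"
```

```text
ee_pos: [0.511, -0.02, 0.0659]
tool_rot: [2.328, 2.109, 0.0]
wrist_force: [-5.8, 0.3, 19.8]
delta [-0.0001, -0.0002, -0.0001] [0.0004, -0.0, 0.0] | at [ 0.511  -0.02    0.0659] phi -0.099 t 13.7 F [-5.8  0.3 19.8] w 62.2 grip 40.0
```

In the tool's units: -0.001 m / 0.75 = -0.0013.

```bash
python3 nudge.py '{"ticks":[[0, 0, -0.0013, 0, 0, 0], [0, 0, -0.0013, 0, 0, 0], [0, 0, -0.0013, 0, 0, 0], [0, 0, -0.0013, 0, 0, 0]]}' 1.0 |tail -2
python3 nudge.py '{"ticks":[[0, 0, -0.0267, 0, 0, 0], [0, 0, -0.0733, 0, 0, 0], [0, 0, -0.1133, 0, 0, 0], [0.06, -0.016, -0.1133, 0, 0, 0], [0.12, -0.032, -0.1133, 0, 0, 0]]}' >/dev/null
python3 nudge.py '{"ticks":[[0.06, -0.016, 0, 0, 0, 0], [0.12, -0.032, 0, 0, 0, 0], [0.18, -0.0493, 0, 0, 0, 0], [0.24, -0.0667, 0, 0, 0, 0], [0.3, -0.0827, 0, 0, 0, 0]]}' >/dev/null
python3 nudge.py '{"ticks":[[0.04, -0.0133, 0.0133, 0, 0, 0], [0.0533, -0.0173, 0.0267, 0, 0, 0], [0.0533, -0.0173, 0.04, 0, 0, 0], [0.0533, -0.0173, 0.04, 0, 0, 0]]}' >/dev/null
python3 - <<'E'
from h import *
go(.4465,.3592,.06,-.0855)
c=cap('top','p2.png')
a=flask(c,(172,225,232,302),.060,.014);p,y,d=fpose(*a);print('upp',p.round(4),round(y,4),d)
E
```

```text
width: 0.991
grip_force: 0.0
delta [0.0179, -0.0015, 0.0583] [-0.0028, 0.0029, -0.0136] | at [0.4464 0.3414 0.1183] phi -0.0991 t 15.5 F [-0.3 -0.3  0.5] w 88.0 grip 0.0
upp [ 0.5122 -0.0185] -0.097 {'width': np.float64(0.08358495585544447), 'depth': np.float64(0.061564610944988774)}
```

In the tool's units: 0.058 m / 0.75 = 0.0773, 0.04 m / 0.75 = 0.0533, -0.0136 rad / 1.5708 = -0.0087.

```bash
python3 nudge.py '{"ticks":[[0.024, -0.002, 0.0267, 0, 0, -0.0087], [0.024, -0.002, 0.0533, 0, 0, -0.0087], [0.024, -0.002, 0.0773, 0, 0, -0.0087], [0.024, -0.002, 0.0773, 0, 0, -0.0087], [0.024, -0.002, 0.0773, 0, 0, -0.0087]]}' >/dev/null
python3 - <<'E'
from h import *
go(.4465,.3592,.0275,-.0855)
E
```

```text
delta [-0.001, -0.0016, 0.0351] [-0.0003, 0.0004, -0.0015] | at [0.4482 0.3601 0.0626] phi -0.087 t 16.05 F [0.2 0.1 0.1] w 88.2 grip 0.0
```

In the tool's units: 0.0345 m / 0.75 = 0.046, 0.03 m / 0.75 = 0.04, -0.0015 rad / 1.5708 = -0.001.

```bash
python3 nudge.py '{"ticks":[[-0.0013, -0.0013, 0.016, 0, 0, -0.001], [-0.0013, -0.0013, 0.032, 0, 0, -0.001], [-0.0013, -0.0013, 0.04, 0, 0, -0.001], [-0.0013, -0.0013, 0.046, 0, 0, -0.001], [-0.0013, -0.0013, 0.046, 0, 0, -0.001]]}' >/dev/null
python3 -c "
from h import *
go(.4465,.3592,.0275,-.0855)"
python3 nudge.py '{"ticks":[[0, 0, 0, 0, 0, 0], [0, 0, 0, 0, 0, 0], [0, 0, 0, 0, 0, 0], [0, 0, 0, 0, 0, 0], [0, 0, 0, 0, 0, 0]]}' 0.0 40 >/dev/null
python3 -c "
from h import *
go(.4465,.3592,.0275,-.0855)"
```

```text
delta [-0.0008, 0.0004, -0.0006] [-0.001, 0.0009, 0.0017] | at [0.4462 0.36   0.0269] phi -0.0838 t 16.55 F [-0.1 -0.1 -0.6] w 88.1 grip 0.0
delta [-0.0012, -0.0001, 0.0005] [0.0002, -0.0003, 0.0016] | at [0.4467 0.3603 0.028 ] phi -0.0839 t 17.05 F [-1.1 -1.3  1.7] w 61.9 grip 40.0
```

In the tool's units: -0.13 m / 0.75 = -0.1733, -0.09 m / 0.75 = -0.12, 0.005 rad / 1.5708 = 0.0032.

```bash
python3 nudge.py '{"ticks":[[0, 0, -0.0267, 0, 0, 0], [0, 0, -0.0667, 0, 0, 0], [0, 0, -0.12, 0, 0, 0], [0, 0, -0.1733, 0, 0, 0], [-0.04, 0.0107, -0.1733, 0, 0, 0.0032]]}' >/dev/null
python3 nudge.py '{"ticks":[[-0.06, 0.0147, 0, 0, 0, 0.0032], [-0.12, 0.0293, 0, 0, 0, 0.0064], [-0.18, 0.0453, 0, 0, 0, 0.0064], [-0.24, 0.0613, 0, 0, 0, 0.0064], [-0.3, 0.076, 0, 0, 0, 0.0064]]}' >/dev/null
python3 nudge.py '{"ticks":[[-0.06, 0.0147, 0, 0, 0, 0], [-0.1133, 0.0293, 0, 0, 0, 0], [-0.1333, 0.0347, 0, 0, 0, 0], [-0.1333, 0.0347, 0, 0, 0, 0], [-0.1333, 0.0347, 0, 0, 0, 0]]}' >/dev/null
python3 - <<'E'
from h import *
go(.5109,-.0183,.13,-.099)
E
```

```text
delta [-0.016, 0.008, 0.0275] [-0.0006, -0.0001, -0.001] | at [ 0.5045 -0.0016  0.1576] phi -0.1 t 18.55 F [-0.2 -0.1 -0.9] w 61.4 grip 40.0
```

In the tool's units: 0.0275 m / 0.75 = 0.0367, 0.02 m / 0.75 = 0.0267.

```bash
python3 nudge.py '{"ticks":[[-0.0213, 0.0107, 0, 0, 0, 0], [-0.0213, 0.0107, 0, 0, 0, 0], [-0.0213, 0.0107, 0.0267, 0, 0, 0], [-0.0213, 0.0107, 0.0367, 0, 0, 0], [-0.0213, 0.0107, 0.0367, 0, 0, 0]]}' >/dev/null
python3 - <<'E'
from h import *
go(.5109,-.0183,.1,-.099)
d=cap('side')
b=cv2.resize(d['pixels'][130:230,210:300],None,fx=6,fy=6,interpolation=cv2.INTER_CUBIC);cv2.imwrite('pics/g6.png',b)
E
```

```text
delta [-0.001, 0.0011, 0.0291] [-0.003, 0.0, 0.0013] | at [ 0.51   -0.0172  0.1291] phi -0.0977 t 19.05 F [ 0.3  0.2 -0.6] w 61.4 grip 40.0
```

View pics/g6.png

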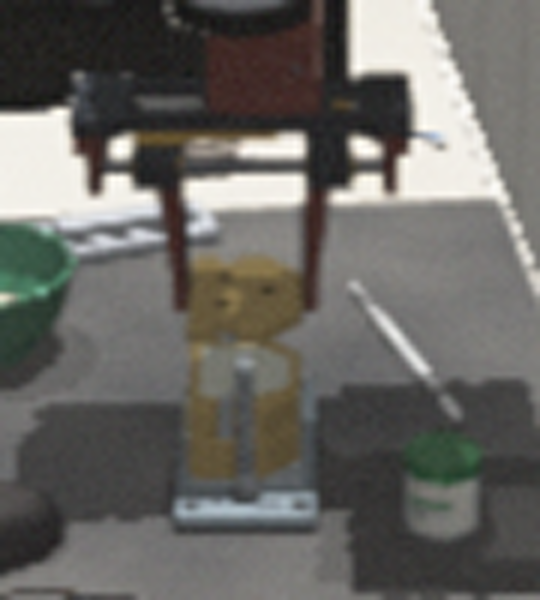

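The lid is held level above the seated upper half, with its notches over the posts. I lower it.

In the tool's units: 0.027 m / 0.75 = 0.036, 0.018 m / 0.75 = 0.024.

```bash
python3 nudge.py '{"ticks":[[-0.0013, 0.0013, 0.0133, 0, 0, 0], [-0.0013, 0.0013, 0.024, 0, 0, 0], [-0.0013, 0.0013, 0.036, 0, 0, 0], [-0.0013, 0.0013, 0.036, 0, 0, 0], [-0.0013, 0.0013, 0.036, 0, 0, 0]]}' >/dev/null
python3 -c "
from h import *
go(.5109,-.0183,.088,-.099)"
```

```text
delta [0.001, -0.0011, 0.0148] [-0.0008, 0.0, -0.0] | at [ 0.5119 -0.0194  0.1028] phi -0.099 t 19.6 F [-0.  -0.2 -1.9] w 61.4 grip 40.0
```

In the tool's units: 0.012 m / 0.75 = 0.016, 0.009 m / 0.75 = 0.012.

```bash
python3 nudge.py '{"ticks":[[0.0011, -0.0011, 0, 0, 0, 0], [0.0011, -0.0011, 0.004, 0, 0, 0], [0.0011, -0.0011, 0.008, 0, 0, 0], [0.0011, -0.0011, 0.012, 0, 0, 0], [0.0011, -0.0011, 0.016, 0, 0, 0]]}' |sed -n 2,4p
python3 nudge.py '{"ticks":[[0, 0, 0.0013, 0, 0, 0], [0, 0, 0.0027, 0, 0, 0], [0, 0, 0.004, 0, 0, 0], [0, 0, 0.004, 0, 0, 0]]}' |sed -n 2,4p
python3 -c "
from h import *
go(.5109,-.0183,.088,-.099)"
```

```text
ee_pos: [0.5114, -0.0185, 0.091]
tool_rot: [2.329, 2.109, 0.0]
wrist_force: [-0.7, -0.2, -1.7]
ee_pos: [0.5114, -0.0185, 0.0881]
tool_rot: [-2.328, -2.109, 0.0]
wrist_force: [0.8, 0.8, -0.8]
delta [0.0002, -0.0005, 0.0001] [-0.0001, 0.0, 0.0001] | at [ 0.5114 -0.0185  0.0881] phi -0.0989 t 20.5 F [ 0.8  0.8 -0.8] w 61.0 grip 40.0
```

In the tool's units: 0.0015 m / 0.75 = 0.002, 0.001 m / 0.75 = 0.0013.

```bash
python3 nudge.py '{"ticks":[[0, 0, 0.0013, 0, 0, 0], [0, 0, 0.002, 0, 0, 0], [0, 0, 0.002, 0, 0, 0]]}' |sed -n 2,4p
python3 nudge.py '{"ticks":[[0, 0, 0.0013, 0, 0, 0], [0, 0, 0.0013, 0, 0, 0], [0, 0, 0.0013, 0, 0, 0]]}' |sed -n 2,4p
```

```text
ee_pos: [0.5115, -0.0185, 0.0879]
tool_rot: [2.328, 2.109, 0.0]
wrist_force: [-3.2, 0.3, 13.7]
ee_pos: [0.5115, -0.0185, 0.0879]
tool_rot: [2.328, 2.109, 0.0]
wrist_force: [-7.7, 0.8, 26.1]
```

The manual's scale: shifts go in shares of 0.75 m and turns go in shares of pi/2 rad. Converting my numbers, -0.001 m / 0.75 = -0.0013.

```bash
python3 nudge.py '{"ticks":[[0, 0, -0.0013, 0, 0, 0], [0, 0, -0.0013, 0, 0, 0], [0, 0, -0.0013, 0, 0, 0], [0, 0, -0.0013, 0, 0, 0]]}' 1.0 |tail -2
python3 nudge.py '{"ticks":[[0, 0, -0.0267, 0, 0, 0], [0, 0, -0.0667, 0, 0, 0], [0, 0, -0.1067, 0, 0, 0], [0, 0, -0.1333, 0, 0, 0], [-0.04, -0.0133, -0.1333, 0, 0, 0.0637]]}' >/dev/null
python3 nudge.py '{"ticks":[[-0.0533, -0.0267, 0, 0, 0, 0.0828], [-0.1067, -0.04, 0, 0, 0, 0.1719], [-0.16, -0.04, 0, 0, 0, 0.2546], [-0.2133, -0.04, 0, 0, 0, 0.3374], [-0.2133, -0.04, 0, 0, 0, 0.4202]]}' >/dev/null
python3 - <<'E'
from h import *
c=cap('top','p3.png')
a=flask(c,(172,225,232,302),.070,.014);p,y,d=fpose(*a);print('lid',p.round(4),round(y,4),d)
im=c['pixels'];v0,v1,u0,u1=140,200,335,380;k=6;I=cv2.resize(im[v0:v1,u0:u1],None,fx=k,fy=k,interpolation=cv2.INTER_CUBIC)
o=np.zeros((560,800,3),np.uint8);o[:360,:270]=I
J=cv2.resize(im[170:225,225:305],None,fx=6,fy=6,interpolation=cv2.INTER_CUBIC);o[:330,300:780]=J;cv2.imwrite('pics/g7.png',o)
# plate end holes: dark blobs inside
hsv=cv2.cvtColor(I,cv2.COLOR_BGR2HSV)
m=cv2.inRange(hsv,(80,4,125),(130,255,255));m=cv2.morphologyEx(m,cv2.MORPH_OPEN,np.ones((5,5)))
cs,hh=cv2.findContours(m,cv2.RETR_CCOMP,cv2.CHAIN_APPROX_NONE)
W=lambda q,h:ray(c,*((np.array(q)+.5)/k-.5+[u0,v0]),h)[:2].round(4)
i=max(range(len(cs)),key=lambda i:cv2.contourArea(cs[i]))
T=np.array([W(q,.01) for q in cs[i][:,0]]);print(cv2.minAreaRect((T*1000).astype(np.float32)))
for x,g in zip(cs,hh[0]):
    A=cv2.contourArea(x)
    if g[3]==i and A>60:
        M=cv2.moments(x);print('hole',A,W((M['m10']/A,M['m01']/A),.01))
go(.582,-.298,.13,-1.314)
E
```

```text
width: 0.985
grip_force: 0.0
lid [ 0.5126 -0.0195] -0.1006 {'width': np.float64(0.08382081134635629), 'depth': np.float64(0.06218187945056347)}
((610.41943359375, -291.72381591796875), (83.01065826416016, 52.26784133911133), 14.743550300598145)
hole 620.5 [ 0.6369 -0.2852]
delta [0.0487, 0.1679, 0.0566] [0.0002, -0.0, 0.4395] | at [ 0.437  -0.2004  0.1866] phi -0.8745 t 22.55 F [ 0.2  0.5 -0.7] w 87.8 grip 0.0
```

View pics/g7.png

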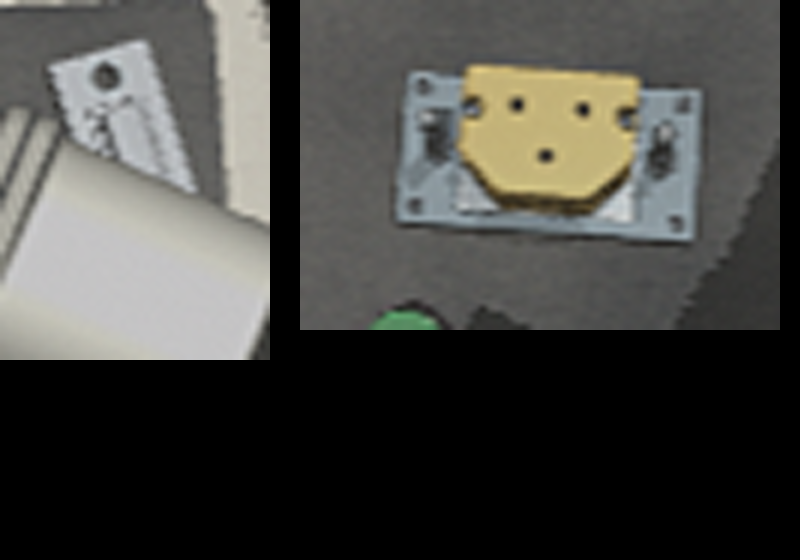

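The lid is seated flush, with both posts in the notches. The arm covers part of the plate, so I locate both plate holes in the first top picture.

```bash
python3 - <<'E'
from h import *
c=cap('top');im=cv2.imread('pics/top1.png');v0,v1,u0,u1=140,200,335,380;k=6;I=cv2.resize(im[v0:v1,u0:u1],None,fx=k,fy=k,interpolation=cv2.INTER_CUBIC)
m=cv2.inRange(cv2.cvtColor(I,cv2.COLOR_BGR2HSV),(80,4,125),(130,255,255));m=cv2.morphologyEx(m,cv2.MORPH_OPEN,np.ones((5,5)))
cs,hh=cv2.findContours(m,cv2.RETR_CCOMP,cv2.CHAIN_APPROX_NONE)
W=lambda q,h:ray(c,*((np.array(q)+.5)/k-.5+[u0,v0]),h)[:2].round(4)
for x,g in zip(cs,hh[0]):
    A=cv2.contourArea(x)
    if g[3]>=0 and A>60:
        M=cv2.moments(x);print('hole',A,W((M['m10']/A,M['m01']/A),.005))
i=max(range(len(cs)),key=lambda i:cv2.contourArea(cs[i]))
a=np.radians(14.74);L=np.array([np.cos(a),np.sin(a)]);N=np.array([-L[1],L[0]])
for h in(.010,0):
    T=np.array([W(q,h) for q in cs[i][:,0]]);l=T@L;n=T@N;print(h,'long',l.min(),l.max(),'short',n.min(),n.max())
print(L,N)
E
```

```text
hole 634.0 [ 0.5292 -0.3142]
hole 89.5 [ 0.5482 -0.3112]
hole 228.5 [ 0.5515 -0.3004]
hole 438.0 [ 0.5761 -0.293 ]
hole 367.5 [ 0.6064 -0.285 ]
hole 594.5 [ 0.6382 -0.2861]
0.01 long 0.4167664260790124 0.5576925367921819 short -0.4637389384668628 -0.4113962948226384
0 long 0.4179474357695675 0.5598711443887697 short -0.4663855320443997 -0.4136204804813789
[0.96709036 0.25443316] [-0.25443316  0.96709036]
```

In the tool's units: 0.168 m / 0.75 = 0.224, 0.037 m / 0.75 = 0.0493, 0.44 rad / 1.5708 = 0.2801.

```bash
python3 nudge.py '{"ticks":[[0.0173, 0.06, 0.0133, 0, 0, 0.0764], [0.0333, 0.1133, 0.0267, 0, 0, 0.1528], [0.0493, 0.1667, 0.0533, 0, 0, 0.2292], [0.0667, 0.22, 0.0747, 0, 0, 0.2801], [0.0667, 0.224, 0.0747, 0, 0, 0.2801]]}' >/dev/null
python3 nudge.py '{"ticks":[[0, 0, 0, 0, 0, 0], [0, 0, 0, 0, 0, 0], [0, 0, 0, 0, 0, 0]]}' >/dev/null
python3 -c "
from h import *
go(.5835,-.3001,.08,-1.316)"
```

```text
delta [-0.0031, 0.0077, 0.0515] [-0.0001, 0.0, 0.019] | at [ 0.5844 -0.2919  0.1315] phi -1.297 t 23.4 F [-0.4  0.   0.1] w 88.3 grip 0.0
```

In the tool's units: 0.051 m / 0.75 = 0.068, 0.04 m / 0.75 = 0.0533, 0.019 rad / 1.5708 = 0.0121.

```bash
python3 nudge.py '{"ticks":[[-0.004, 0.0103, 0.0267, 0, 0, 0.0121], [-0.004, 0.0103, 0.0533, 0, 0, 0.0121], [-0.004, 0.0103, 0.068, 0, 0, 0.0121], [-0.004, 0.0103, 0.068, 0, 0, 0.0121], [-0.004, 0.0103, 0.068, 0, 0, 0.0121]]}' >/dev/null
python3 -c "
from h import *
go(.5835,-.3001,.038,-1.316)"
```

```text
delta [-0.0006, -0.001, 0.0424] [0.0003, -0.0003, -0.0014] | at [ 0.5843 -0.3009  0.0804] phi -1.3174 t 23.9 F [-0.1 -0.9  0. ] w 88.4 grip 0.0
```

In the tool's units: 0.042 m / 0.75 = 0.056, 0.03 m / 0.75 = 0.04.

```bash
python3 nudge.py '{"ticks":[[-0.0007, -0.0009, 0.02, 0, 0, 0], [-0.0007, -0.0009, 0.04, 0, 0, 0], [-0.0007, -0.0009, 0.056, 0, 0, 0], [-0.0007, -0.0009, 0.056, 0, 0, 0], [-0.0007, -0.0009, 0.056, 0, 0, 0]]}' >/dev/null
python3 -c "
from h import *
go(.5835,-.3001,.038,-1.316)"
python3 nudge.py '{"ticks":[[0, 0, 0, 0, 0, 0], [0, 0, 0, 0, 0, 0], [0, 0, 0, 0, 0, 0], [0, 0, 0, 0, 0, 0], [0, 0, 0, 0, 0, 0]]}' 0.0 45 >/dev/null
python3 nudge.py '{"ticks":[[0, 0, 0, 0, 0, 0], [0, 0, 0, 0, 0, 0]]}'  >/dev/null
python3 -c "
from h import *
go(.5835,-.3001,.038,-1.316)"
```

```text
delta [0.0003, -0.0002, -0.0011] [-0.0009, 0.001, -0.0019] | at [ 0.5833 -0.3003  0.0369] phi -1.3179 t 24.4 F [ 0.1 -0.2  0. ] w 88.0 grip 0.0
delta [0.0, -0.0004, -0.0002] [0.0001, -0.0, -0.0019] | at [ 0.5836 -0.3005  0.0378] phi -1.3179 t 25.1 F [-1.2  0.2  0.3] w 35.4 grip 0.0
```

```bash

python3 nudge.py '{"ticks":[[0, 0, 0, 0, 0, 0], [0, 0, 0, 0, 0, 0], [0, 0, 0, 0, 0, 0], [0, 0, 0, 0, 0, 0]]}'  >/dev/null
python3 -c "
from h import *
go(.5835,-.3001,.038,-1.316)"
```

```text
delta [0.0001, -0.0002, -0.0003] [-0.0004, 0.0002, -0.0019] | at [ 0.5835 -0.3003  0.0377] phi -1.3179 t 25.5 F [-0.6  1.4  1.1] w 19.6 grip 45.0
```

In the tool's units: -0.125 m / 0.75 = -0.1667, -0.09 m / 0.75 = -0.12, -0.1 rad / 1.5708 = -0.0637.

```bash
python3 nudge.py '{"ticks":[[0, 0, -0.02, 0, 0, 0], [0, 0, -0.0667, 0, 0, 0], [0, 0, -0.12, 0, 0, 0], [0, 0, -0.1667, 0, 0, 0], [0, -0.0267, -0.1667, 0, 0, -0.0637]]}' >/dev/null
python3 nudge.py '{"ticks":[[0, -0.0533, 0, 0, 0, -0.0891], [0, -0.1067, 0, 0, 0, -0.1783], [0, -0.16, 0, 0, 0, -0.2674], [0, -0.2133, 0, 0, 0, -0.3565], [0, -0.2667, 0, 0, 0, -0.4456]]}' >/dev/null
python3 nudge.py '{"ticks":[[0, 0, 0, 0, 0, -0.0891], [0, 0, 0, 0, 0, -0.1783], [0, 0, 0, 0, 0, -0.2546], [0, 0, 0, 0, 0, -0.2546], [0, 0, 0, 0, 0, -0.2546]]}' >/dev/null
python3 -c "
from h import *
go(.5102,-.0193,.155,-.098)"
```

```text
delta [0.0738, -0.0083, 0.0082] [0.0006, 0.0001, -0.0233] | at [ 0.5096 -0.0936  0.1632] phi -0.1213 t 27.0 F [ 0.7 -1.4 -3.7] w 19.7 grip 45.0
```

In the tool's units: 0.0738 m / 0.75 = 0.0984, 0.035 m / 0.75 = 0.0467, -0.023 rad / 1.5708 = -0.0146.

```bash
python3 nudge.py '{"ticks":[[0.0467, -0.0053, 0.0053, 0, 0, -0.0146], [0.0984, -0.0111, 0.0107, 0, 0, -0.0146], [0.0984, -0.0111, 0.0107, 0, 0, -0.0146], [0.0984, -0.0111, 0.0107, 0, 0, -0.0146], [0.0984, -0.0111, 0.0107, 0, 0, -0.0146]]}' >/dev/null
python3 - <<'E'
from h import *
go(.5102,-.0193,.145,-.098)
d=cap('side');c=cap('top');W=pts(d)
b=cv2.resize(d['pixels'][130:230,210:300],None,fx=6,fy=6,interpolation=cv2.INTER_CUBIC);cv2.imwrite('pics/g8.png',b)
E
```

```text
delta [0.0005, 0.0, 0.0099] [0.0005, 0.0002, 0.0017] | at [ 0.5101 -0.0198  0.1549] phi -0.0963 t 27.5 F [ 0.8 -0.2 -3.3] w 19.8 grip 45.0
```

View pics/g8.png

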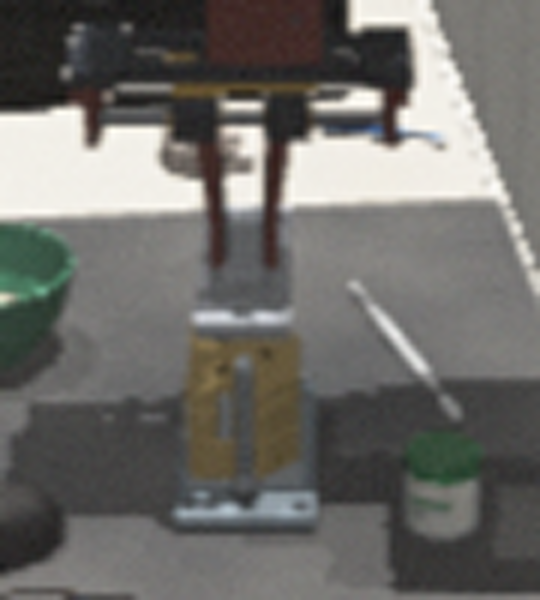

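The plate is level, its near hole (240,320) lined up with the near rod tip (243,360). I lower it gently over the rods.

In the tool's units: 0.02 m / 0.75 = 0.0267, 0.016 m / 0.75 = 0.0213, 0.001 rad / 1.5708 = 0.0006.

```bash
python3 nudge.py '{"ticks":[[0.0007, 0, 0.0053, 0, 0, 0.0006], [0.0007, 0, 0.0107, 0, 0, 0.0006], [0.0007, 0, 0.016, 0, 0, 0.0006], [0.0007, 0, 0.0213, 0, 0, 0.0006], [0.0007, 0, 0.0267, 0, 0, 0.0006]]}' |sed -n 2,4p
python3 nudge.py '{"ticks":[[0, 0, 0.0027, 0, 0, 0], [0, 0, 0.0053, 0, 0, 0], [0, 0, 0.008, 0, 0, 0], [0, 0, 0.0107, 0, 0, 0], [0, 0, 0.0107, 0, 0, 0]]}' |sed -n 2,4p
python3 -c "
from h import *
go(.5102,-.0193,.108,-.098)"
```

```text
ee_pos: [0.5098, -0.0188, 0.1342]
tool_rot: [-2.325, -2.112, 0.0]
wrist_force: [-0.2, -0.8, -2.8]
ee_pos: [0.5098, -0.0187, 0.1265]
tool_rot: [-2.325, -2.112, 0.0]
wrist_force: [0.1, -0.4, -3.1]
delta [-0.0006, 0.0004, 0.0185] [-0.0004, 0.0, 0.0022] | at [ 0.5098 -0.0187  0.1265] phi -0.0958 t 28.6 F [ 0.1 -0.4 -3.1] w 19.4 grip 45.0
```

In the tool's units: 0.016 m / 0.75 = 0.0213, 0.015 m / 0.75 = 0.02, 0.002 rad / 1.5708 = 0.0013.

```bash
python3 nudge.py '{"ticks":[[-0.0005, 0, 0.0053, 0, 0, 0.0013], [-0.0005, 0, 0.0107, 0, 0, 0.0013], [-0.0005, 0, 0.016, 0, 0, 0.0013], [-0.0005, 0, 0.02, 0, 0, 0.0013], [-0.0005, 0, 0.0213, 0, 0, 0.0013]]}' |sed -n 2,4p
python3 nudge.py '{"ticks":[[0, 0, 0.0013, 0, 0, 0], [0, 0, 0.0027, 0, 0, 0], [0, 0, 0.004, 0, 0, 0], [0, 0, 0.004, 0, 0, 0]]}' |sed -n 2,4p
python3 -c "
from h import *
go(.5102,-.0193,.1077,-.098)"
```

```text
ee_pos: [0.5097, -0.0191, 0.1102]
tool_rot: [-2.327, -2.11, 0.001]
wrist_force: [-0.3, 0.6, -2.5]
ee_pos: [0.51, -0.0191, 0.1077]
tool_rot: [2.327, 2.11, 0.0]
wrist_force: [-0.4, -1.1, -2.2]
delta [-0.0002, 0.0002, 0.0] [0.0001, 0.0, 0.0001] | at [ 0.51   -0.0191  0.1077] phi -0.0979 t 29.5 F [-0.4 -1.1 -2.2] w 19.7 grip 45.0
```

In the tool's units: 0.0015 m / 0.75 = 0.002, 0.001 m / 0.75 = 0.0013.

```bash
python3 nudge.py '{"ticks":[[0, 0, 0.0013, 0, 0, 0], [0, 0, 0.002, 0, 0, 0], [0, 0, 0.002, 0, 0, 0]]}' |sed -n 2,4p
python3 nudge.py '{"ticks":[[0, 0, 0.0007, 0, 0, 0], [0, 0, 0.0007, 0, 0, 0], [0, 0, 0.0007, 0, 0, 0]]}' |sed -n 2,4p
```

```text
ee_pos: [0.5101, -0.0191, 0.1076]
tool_rot: [2.327, 2.11, 0.001]
wrist_force: [-4.4, 0.7, 13.6]
ee_pos: [0.5101, -0.0191, 0.1076]
tool_rot: [2.327, 2.11, 0.001]
wrist_force: [-7.0, 0.5, 19.1]
```

In the tool's units: -0.001 m / 0.75 = -0.0013.

```bash
python3 nudge.py '{"ticks":[[0, 0, -0.0013, 0, 0, 0], [0, 0, -0.0013, 0, 0, 0], [0, 0, -0.0013, 0, 0, 0], [0, 0, -0.0013, 0, 0, 0]]}' 0.6 |tail -2
python3 nudge.py '{"ticks":[[0, 0, -0.0267, 0, 0, 0], [0, 0, -0.0667, 0, 0, 0], [0, 0, -0.1067, 0, 0, 0], [-0.0533, -0.0267, -0.1333, 0, 0, 0], [-0.1067, -0.0533, -0.1333, 0, 0, 0]]}' >/dev/null
python3 nudge.py '{"ticks":[[-0.0533, -0.0133, 0, 0, 0, 0], [-0.1067, -0.0267, 0, 0, 0, 0], [-0.16, -0.0267, 0, 0, 0, 0], [-0.16, -0.0267, 0, 0, 0, 0]]}' |sed -n 1,4p
python3 - <<'E'
from h import *
d=cap('side');c=cap('top')
o=np.zeros((600,800,3),np.uint8)
a=cv2.resize(c['pixels'][165:240,225:310],None,fx=4.7,fy=4.7,interpolation=cv2.INTER_CUBIC);b=cv2.resize(d['pixels'][150:250,220:300],None,fx=5,fy=5,interpolation=cv2.INTER_CUBIC)
o[:a.shape[0],:a.shape[1]]=a[:,:400];o[:b.shape[0],400:800]=b;cv2.imwrite('pics/g9.png',o)
W=pts(c)[170:225,232:302].reshape(-1,3);X=np.array([np.cos(.098),-np.sin(.098)]);Y=np.array([-X[1],X[0]])
q=(W[:,:2]-[.5107,-.0193]);x=q@X;y=q@Y
for s in(-1,1):
    m=(abs(x)<.006)&(y*s>.005)&(y*s<.033);print('rib z',np.median(W[m,2]))
for s in(-1,1):
    m=(x*s>.013)&(x*s<.022)&(abs(y)<.045);print('flange z',np.median(W[m,2]))
E
```

```text
width: 0.551
grip_force: 0.0
time_s: 31.4
ee_pos: [0.4304, -0.216, 0.2069]
tool_rot: [2.33, 2.104, -0.0]
wrist_force: [-0.6, -0.6, -0.6]
rib z 0.09237018473888903
rib z 0.09301598609618567
flange z 0.07900629716651619
flange z 0.08014709065957701
```

View pics/g9.png

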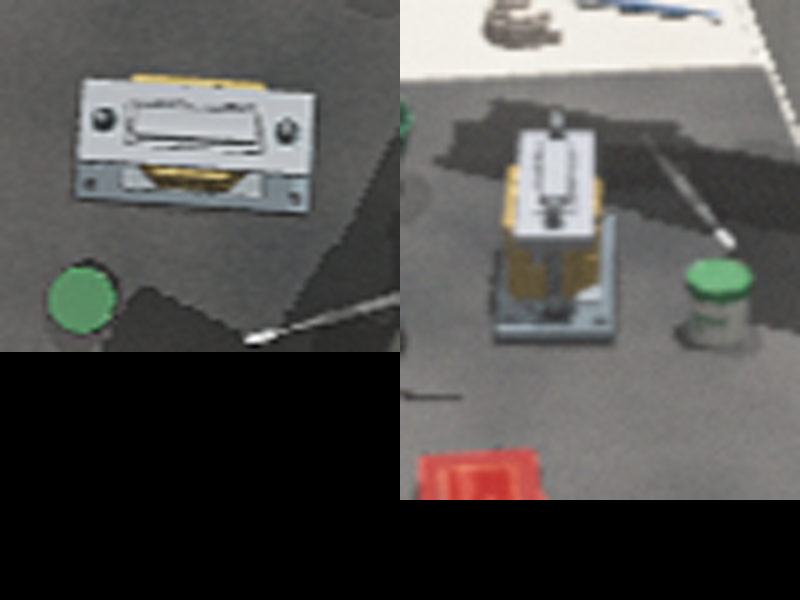

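The plate lies flat: flange top at z 0.080 and rib top at 0.092 are the heights expected at home. Both rods come through its holes and the bystanders are in place, so I hand in.

```bash
python3 -c "
from rig import r, eyes
print(r.job_done())"
```

```text
the job is handed in; nothing more can be done
None
```

The flask is closed in the compress in the order asked (lower half, upper half, lid, pressure plate), every piece read home and flush before I handed it in at about 31 s, the bystanders were not touched, and no verdict came back.

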